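# Set the bag sealer's time knob and give it a blank press

## Task

Get the bread-bag sealer ready for the morning: with a fingertip on the rim of its knurled time knob, roll the knob clockwise, click by click, until it rests in the notch where its white line points at the red dot, and take the finger off. Then press the sealer's raised arm fully down by its handle with the fingertips, and finish the program still holding it down (the blank press that warms the sealing wire). Do not grip or squeeze the knob or the arm, press gently, and leave the other things on the counter where they are.

Things in the scene. Friction and masses are not known exactly. Their poses are not given: they have to be found in the camera images.
- bag_sealer: Blue bag sealer, fixed to the counter, 366 mm long, 100 mm deep, front towards the robot. Origin: on the counter under its middle; x along its length to the robot's right, y away from the robot, z up. The box is 64 mm tall, its front face the plane y = -36 mm. Above it the arm (27 mm wide, y -7 to 20 mm) stands open, hinged at the right end and rising to the left.
- time_knob (a joint): Angle (rad) of the black knurled time knob, growing clockwise as seen from the robot. Four spring notches: 0, 0.7, 1.4, 2.1, each marked by a dot, the third (1.4) red, the others white; the white line along the knob (black on its bright face) points at its dot. Left alone it snaps into the nearest. About 0.04 N m takes it over the ridge between two. Starts in the first or second notch.
- knob_center (a point): On the knob's level axis (along the sealer's y), half way along the knob, 36 mm above the counter. The knob is 40 mm across and stands 22 mm out of the front face; it only turns. The raised arm's underside is only 120 to 150 mm above the counter behind and above it, so a gripper working there from above should lean back towards the robot.
- knob_top (a point): Highest point of the knurled rim, half way along the knob, 56 mm above the counter; it does not turn with the knob. The rim reaches 8 mm from it to either side along the sealer's y. Up here clockwise means towards the robot's right (+x of the sealer): 20 mm of rim travel per rad, 14 mm a click.
- bag_sealer_arm (a joint): Angle of the sealer's arm, rad: 0 = fully down on the wire (hard stop), 0.66 = wide open. It starts open, at 0.58 to 0.66. A spring lifts it, with about 6 N at the handle when it is down.
- handle_top (a point): Middle of the top of the dark handle at the arm's free (left) end, where it is pressed; the handle is 39 mm long (along the arm) and 38 mm wide. The point moves with the arm on a circle of 0.321 m round sealer_hinge: 100 mm above the counter when the arm is down, about 280 mm when open.
- sealer_hinge (a point): Middle of the arm's hinge at the sealer's right end, 88 mm above the counter; the hinge line is level, along the sealer's y.
- dough_scraper: Bystander, loose: dough scraper, steel blade with a wooden grip, 116x124x24 mm, lying flat. Origin under its middle.
- pastry_brush: Bystander, loose: flat wooden pastry brush, 216x40x13 mm, lying flat. Origin under its middle.
- scissors: Bystander, loose: scissors with blue handles, 87x199x9 mm, lying flat. Origin under its middle.
- tape_roll: Bystander, loose: roll of beige tape, 104x102x25 mm, lying flat. Origin under its middle.
- marker: Bystander, loose: blue and white marker pen, 135 mm long, lying. Origin under its middle.
- price_block_0: Bystander, loose: small black price sign in a wooden foot, 22x68x52 mm, standing to the right of the sealer. Origin under its middle.
- price_block_1: Bystander, loose: small black price sign in a wooden foot, 22x68x52 mm, standing behind the sealer. Origin under its middle.

How it is judged:
On the way, in this order (a step that is already met when the one before it is completed fails the run):
1. the knob rests in the red-dot notch with nothing touching it, the arm still open (value of joint time_knob between 1.28 and 1.52 rad and contact force between each of the fingers, the arm and time_knob below 0.1 N and value of joint bag_sealer_arm above 0.3 rad), for 0.3 s.
2. the arm is fully down under the fingers (value of joint bag_sealer_arm below 0.03 rad and contact force between the fingers and bag_sealer_arm above 3 N), for 0.2 s.
At the end, for the whole second after the job is handed in: The knob rests in its third notch, at the red dot (1.4 rad, within 0.12), untouched, and the fingers hold the arm fully down (joint under 0.03 rad) with more than 3 N (all of step 2 and value of joint time_knob between 1.28 and 1.52 rad and contact force between the fingers and time_knob below 0.1 N); the arm keeps its last pose, push and grip.
It fails at once if the knob is gripped or pressed hard (over 35 N) (contact force between the fingers and time_knob above 35 N).
It fails at once if the arm is gripped or pressed hard (over 35 N) (contact force between the fingers and bag_sealer_arm above 35 N).
It fails at once if a bystander is shifted or lifted (over 25 mm) (distance of any of dough_scraper, pastry_brush, scissors, tape_roll, marker, price_block_0, price_block_1 from where it was at the start of the episode above 0.025 m).
It also fails if it takes over 58 s, if anything falls off the work surface, if the arm or the gripper's body presses on something with over 40 N, if the wrist force passes 120 N, or if a joint passes its speed limit or range.

## Robot

A 7-joint arm with a two-finger parallel gripper is mounted at the origin on a cart in front of the work surface, level with it; the furniture and walls round the work are solid. World frame = base frame: x ahead of the robot, y to its left, z up, the work surface at z = 0. Lengths are in m, angles in rad, forces in N, time in s.
With the tool pointing down it reaches from about 0.425 to 1.025 m from the base axis. Payload 9.4 kg.
Tool frame: the origin (TCP) lies at the very end of the fingers, on their centre line; the grasp point (between the pads) lies 19 mm behind it; z points along the fingers, y is the line along which they close (so a half turn about z gives the same grasp; the last joint's range is limited). The gripper opens to 85 mm and grips with 20 to 120 N. Pads are 22 mm wide; open, the fingers measure 114 mm over their backs; the gripper's body (76 mm by 85 mm) begins 54 mm behind the grasp point. The pads swing forward as they close: fully open they stand 13 mm farther back than shut.
Start: joints at [1.082, 0.599, -0.003, 1.599, 0.002, 0.943, -0.08], TCP at [0.29, -0.664, 0.231] pointing down, gripper open.
Joint ranges: [-2.57, 2.57], [-0.35, 1.97], [-1.29, 1.29], [0.11, 2.56], [-1.05, 4.19], [0.11, 1.86], [-2.63, 2.63]. Speed limits (rad/s): [2.22, 2.22, 3.01, 3.01, 3.14, 3.14, 3.14].

## Interface

Orientations are given as [roll, pitch, yaw] about the fixed x, y, z axes, in that order (R = Rz(yaw) Ry(pitch) Rx(roll)).
In Python, from plant import bot gives the robot as it stands. The module is installed in compiled form; this text tells all that it offers.
- The arm moves only by the tool servo_tool, never from a script. Its argument "series" is a list of rows, each a list of 2 entries, a list of its own where there are three numbers: the shift along the tool's x, y, z in units of 30 mm (1.0 is 30 mm), then the turn, a rotation vector about the tool's x, y, z in units of 6 degrees (1.0 is 6 degrees). A call has 1 to 20 rows; each row shifts and turns the commanded pose from where the row before left it, along the tool's axes as they then stand; what a row does not reach is not made up. A row lasts 1/10 s, in which the tool goes at most 50 mm and 8.59 degrees, less where a joint would pass 70% of its speed; a pose out of reach is approached as far as the arm can. A call is refused whole if a number of a shift passes 1 or a number of a turn 1, either way. A call with a gripper value outside its range is refused whole. "fingers" is the finger opening in mm, from 0 to 85.4, set as the call begins (left out, the last holds). The fingers move at their own pace and stop on an object; the grip force is fixed at half the most. Time passes only in rows, so rows that do not move let the fingers close. It gives the time, the measured TCP pose, the force, the opening and the grip force at its end, in the units of the state.
- bot.get_state(): the state, without advancing time (a new reading comes with each control period).
- bot.capture(name): name is "scene" or "top" or "wrist"; returns the picture (480x640x3 uint8, blue, green, red); there is no depth.
- bot.calibration(name): a dict with "fx", "fy", "cx", "cy" (pixels), "rvec" (rotation vector, rad) and "tvec" (3), from world to camera coordinates, as OpenCV has them; the wrist camera has in their place "hand_eye" (4x4, takes a point from camera to tool coordinates, whose origin is the TCP and whose axes are the flange's). Camera axes: x right, y down, z forward; pixel columns grow to the right and rows downward; lengths in m; the calibration is good to about 2 mm. A picture is of the moment at which its call begins: read the wrist's pose just before it. calibration takes no time and is no camera call.
- bot.hand_in(): hands the job in; it is judged then, once.
Trained networks look in the newest picture that a camera, given by its name, has taken for a name from the list of things; names that differ only in an ending like _2 or _b are one class to them, and where a whole thing is asked for, a point or a joint stands for the part that bears it (a point fixed in the world has none). Each returns a list of dicts, best first, with "p" (0 to 1); they miss things now and then, are a little off and sometimes report something else, mostly with a low value. They report only what shows in the picture. A call takes as long as a camera call.
- bot.spot_in(camera, name): "xy" ([column, row] in pixels, amid what is visible of it).
- bot.mark_of(camera, name): "xy" ([column, row] in pixels: a listed point, or the origin of a listed thing).
The state is a dict: "clock": time; "joints": joint angles; "qd": joint speeds; "joint_torque": joint torques, N m; "tcp_pos": TCP position; "tcp_rot": TCP orientation; "force": force on the tool from outside, world axes, zero at the start; "moment": the same for the moment, N m; "opening": finger opening in m; "grip_force": force on a finger pad.
Only numpy, scipy, OpenCV 4.12 (cv2) and the standard library are available. Lean on these libraries where they do the work, as an engineer would, in place of code of your own. Each camera call takes 0.05 s, during which the arm holds its last target. There are 200 camera calls.

## Working session

There is one attempt and no reset: what is moved stays moved. The work goes in short steps, Python scripts to look and compute and a tool call to move; the robot and the scene stay as the last step left them, time stands still between calls to the robot, and variables do not carry over. Pictures are saved under pics/ and viewed, at most 10 in all, crops included, and the job is handed in when it is done.

Besides the shell and the picture viewer there is one more tool, called after "Call:" by a JSON object that holds its "api" and its "payload". servo_tool: Moves the arm, as the interface text tells. Its arguments: {"type":"object","properties":{"series":{"type":"array","items":{"type":"array"}},"fingers":{"type":"number"}},"required":["series"]}

```bash
mkdir -p pics; cat > h.py <<'E'
import numpy as np, cv2
from scipy.spatial.transform import Rotation as R
from plant import bot
def cam(n):
    c=bot.calibration(n); K=np.array([[c['fx'],0,c['cx']],[0,c['fy'],c['cy']],[0,0,1.]])
    return K,R.from_rotvec(np.ravel(c['rvec'])).as_matrix(),np.ravel(c['tvec'])
def ray(n,xy):
    K,r,t=cam(n); d=r.T@np.linalg.solve(K,[*xy,1]); return -r.T@t,d/np.linalg.norm(d)
def onz(n,xy,z):
    o,d=ray(n,xy); return o+d*(z-o[2])/d[2]
def proj(n,p):
    K,r,t=cam(n); q=K@(r@np.array(p)+t); return q[:2]/q[2]
def tri(a,xa,b,xb):
    o1,d1=ray(a,xa);o2,d2=ray(b,xb)
    s=np.linalg.lstsq(np.c_[d1,-d2],o2-o1,rcond=None)[0]
    p,q=o1+s[0]*d1,o2+s[1]*d2; return (p+q)/2,np.linalg.norm(p-q)
E
python3 - <<'E'
from h import *
np.set_printoptions(precision=4,suppress=True)
print(bot.get_state())
for n in('scene','top'):
    im=bot.capture(n); cv2.imwrite(f'pics/{n}0.png',im)
    K,r,t=cam(n); print(n,K[0,0],-r.T@t)
    for k in('knob_center','knob_top','handle_top','sealer_hinge','bag_sealer'):
        print(n,k,[(np.round(d['xy'],1),round(d['p'],2)) for d in bot.mark_of(n,k)[:2]])
E
```

```text
{'clock': 0.0, 'joints': array([ 1.0823,  0.6002, -0.0025,  1.6002,  0.0018,  0.9429, -0.0798]), 'qd': array([ 0.0002, -0.0002, -0.0007, -0.0007,  0.0012, -0.0005, -0.0017]), 'joint_torque': array([  0.0004, -77.6448,   1.5655, -25.8009,   0.0124,   0.009 ,
        -0.    ]), 'tcp_pos': array([ 0.2899, -0.664 ,  0.2304]), 'tcp_rot': array([-3.14  ,  0.0002,  0.4118]), 'force': array([-0.2681, -0.0648, -0.7733]), 'moment': array([0.017 , 0.0161, 0.0092]), 'grip_force': 0.0, 'opening': 0.08534862193650776}
scene 621.5318906528693 [-0.5026  0.7705  1.0072]
scene knob_center [(array([347.8, 264.5]), 0.63)]
scene knob_top [(array([345.7, 262.5]), 0.6), (array([288.3, 209.2]), 0.54)]
scene handle_top [(array([286.2, 209.5]), 0.85), (array([183.8, 372.4]), 0.34)]
scene sealer_hinge [(array([346.5, 229.1]), 0.77), (array([420.8, 253.5]), 0.2)]
scene bag_sealer [(array([311.4, 281.8]), 0.88), (array([246.6, 272.8]), 0.16)]
top 499.739077432325 [ 0.472  -0.0709  1.4545]
top knob_center [(array([339.1, 256.2]), 0.5)]
top knob_top [(array([342.2, 258.4]), 0.78), (array([339.7, 253.7]), 0.42)]
top handle_top [(array([266.3, 255.1]), 0.84)]
top sealer_hinge []
top bag_sealer [(array([308.8, 252.1]), 0.79)]
```

View pics/scene0.png

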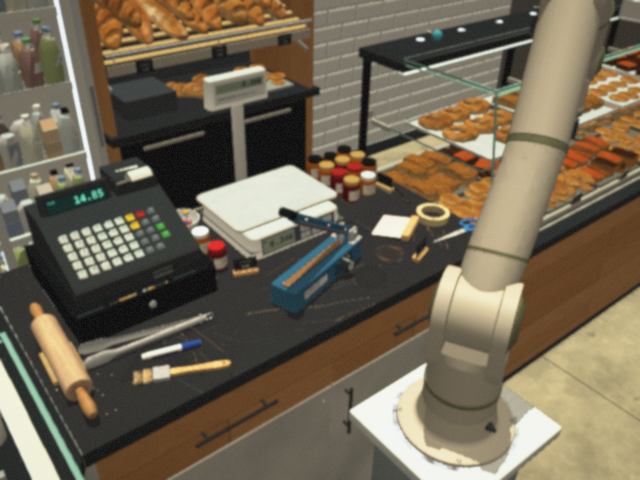

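View pics/top0.png

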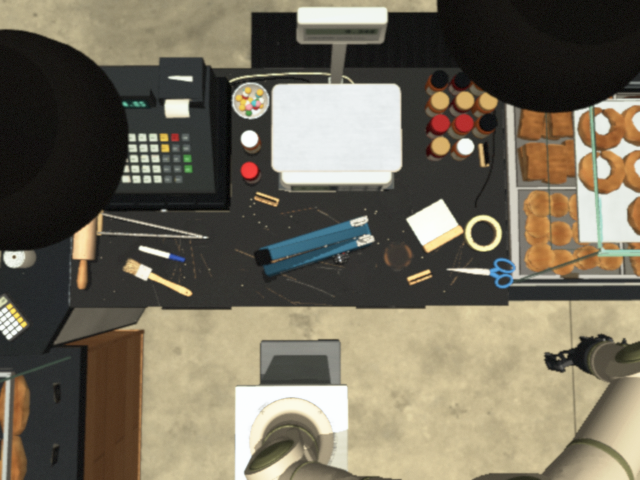

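```bash
python3 - <<'E'
from h import *
np.set_printoptions(precision=4,suppress=True)
print(tri('scene',[347.8,264.5],'top',[339.1,256.2]),tri('scene',[345.7,262.5],'top',[342.2,258.4]))
print(tri('scene',[286.2,209.5],'top',[266.3,255.1]),tri('scene',[311.4,281.8],'top',[308.8,252.1]))
print(onz('scene',[346.5,229.1],.088),onz('top',[342.2,258.4],.056),onz('scene',[345.7,262.5],.056), onz('top',[308.8,252.1],0),onz('scene',[311.4,281.8],0))
E
```

```text
(array([ 0.5134, -0.1395,  0.0389]), np.float64(0.009866084266680461)) (array([ 0.5124, -0.1417,  0.0448]), np.float64(0.006589996541620497))
(array([0.5146, 0.0493, 0.2749]), np.float64(0.006538704312158302)) (array([ 0.5334, -0.0452,  0.0108]), np.float64(0.011384987927121415))
[ 0.5904 -0.2038  0.088 ] [ 0.51   -0.1436  0.056 ] [ 0.5027 -0.1286  0.056 ] [ 0.5302 -0.0494  0.    ] [ 0.5485 -0.0498  0.    ]
```

The scene view shows the blue sealer at (315, 275), its dark handle raised at (288, 212). The top view shows it yawed about 16°, with the handle at (264, 257), the knob at (340, 257) and the hinge at (362, 222). The measured points agree with the given sizes. Next I'll get a wrist view.

```bash
cat >> h.py <<'E'
def S():
    s=bot.get_state(); r=R.from_euler('xyz',s['tcp_rot']); return s,s['tcp_pos'],r
def togo(p,rt=None):
    s,p0,r=S(); print('clock',s['clock'],'pos',p0,'shift units',r.inv().apply(np.array(p)-p0)/.03)
    if rt is not None: print('turn units',np.degrees((r.inv()*rt).as_rotvec())/6)
def rot(yaw,lean): # tool x along sealer y, leaning back by lean deg
    return R.from_euler('xyz',[np.pi,0,yaw])*R.from_euler('y',lean,degrees=True)
np.set_printoptions(precision=4,suppress=True)
E
python3 - <<'E'
from h import *
print(bot.calibration('wrist'))
togo([.40,-.17,.22],rot(.288,0)); togo([.40,-.17,.22],rot(.288,25))
E
```

```text
{'fx': 331.08455461955157, 'fy': 331.08455461955157, 'cx': 316.8870253481497, 'cy': 235.73573737966137, 'hand_eye': array([[ 0.0012, -0.9651, -0.262 ,  0.0653],
       [ 1.    ,  0.0013,  0.0001,  0.    ],
       [ 0.0002, -0.262 ,  0.9651, -0.143 ],
       [ 0.    ,  0.    ,  0.    ,  1.    ]])}
clock 0.6 pos [ 0.2902 -0.6644  0.2313] shift units [  9.9505 -13.6368   0.3754]
turn units [0.0004 0.0004 1.1825]
clock 0.6 pos [ 0.2902 -0.6644  0.2313] shift units [  9.9505 -13.6368   0.3754]
turn units [-0.2576  4.1617  1.1638]
```

Call:
{"api": "servo_tool", "payload": {"series": [[[0.7,-0.95,0],[0,0,0]],[[0.7,-0.95,0],[0,0,0]],[[0.7,-0.95,0],[0,0,0]],[[0.7,-0.95,0],[0,0,0]],[[0.7,-0.95,0],[0,0,0]],[[0.7,-0.95,0],[0,0,0]],[[0.7,-0.95,0],[0,0,0]],[[0.7,-0.95,0],[0,0,0]],[[0.7,-0.95,0],[0,0,0]],[[0.7,-0.95,0],[0,0,0]],[[0.7,-0.95,0],[0,0,0]],[[0.7,-0.95,0],[0,0,0.2]],[[0.7,-0.95,0],[0,0,0.5]],[[0.7,-0.95,0],[0,0,0.5]],[[0,0,0],[0,1,0]],[[0,0,0],[0,1,0]],[[0,0,0],[0,1,0]],[[0,0,0],[0,1,0]],[[0,0,0],[0,1,0]],[[0,0,0],[0,0,0]]], "fingers": 0}}

```text
clock: 2.6
tcp_pos: [0.4026, -0.1808, 0.2291]
tcp_rot: [-3.129, -0.442, 0.28]
force: [-0.0, -0.7, -0.7]
opening: -0.0001
grip_force: 0.0
```

```bash
cat >> h.py <<'E'
def wcam():
    s,p,r=S(); c=bot.calibration('wrist'); T=np.eye(4);T[:3,:3]=r.as_matrix();T[:3,3]=p
    return np.array([[c['fx'],0,c['cx']],[0,c['fy'],c['cy']],[0,0,1.]]),T@c['hand_eye']
def won(K,T,xy,z):
    d=T[:3,:3]@np.linalg.solve(K,[*xy,1]); o=T[:3,3]; return o+d*(z-o[2])/d[2]
def wproj(K,T,p):
    q=K@(T[:3,:3].T@(np.array(p)-T[:3,3])); return q[:2]/q[2]
def look(name,zs):
    K,T=wcam(); im=bot.capture('wrist'); cv2.imwrite(f'pics/{name}.png',im)
    for k,z in zs.items():
        for d in bot.mark_of('wrist',k)[:2]: print(k,np.round(d['xy'],1),round(d['p'],2),won(K,T,d['xy'],z))
    return K,T,im
E
python3 - <<'E'
from h import *
s,p,r=S(); print(p,s['tcp_rot'],s['joints'],s['opening'])
K,T,im=look('w0',dict(knob_center=.036,knob_top=.056,sealer_hinge=.088,handle_top=.275,bag_sealer=0))
print('expected knob',wproj(K,T,[.513,-.14,.056]))
E
```

```text
[ 0.4026 -0.1808  0.2291] [-3.129  -0.4423  0.2805] [ 1.0091  0.2554 -0.5791  2.4126 -0.7217  0.2534 -0.1414] -6.432195318457528e-05
knob_center [317.9 184.7] 0.78 [ 0.5155 -0.1464  0.036 ]
knob_top [317.1 178.7] 0.67 [ 0.515  -0.1459  0.056 ]
sealer_hinge [394.  113.8] 0.89 [ 0.5889 -0.2029  0.088 ]
bag_sealer [251.8 161.2] 0.64 [ 0.5335 -0.0554  0.    ]
expected knob [311.1806 178.9902]
```

View pics/w0.png

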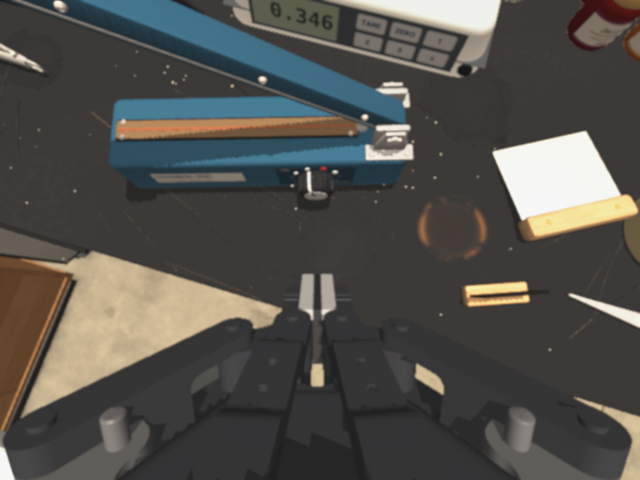

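The wrist view shows the knob at (316, 184) with a red dot near (323, 169), and the sealer level in the image. I'll zoom in on the knob.

```bash
python3 - <<'E'
from h import *
im=cv2.imread('pics/w0.png'); cv2.imwrite('pics/w0c.png',cv2.resize(im[155:215,280:355],None,fx=8,fy=8,interpolation=cv2.INTER_CUBIC))
E
```

```text
(no output)
```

View pics/w0c.png

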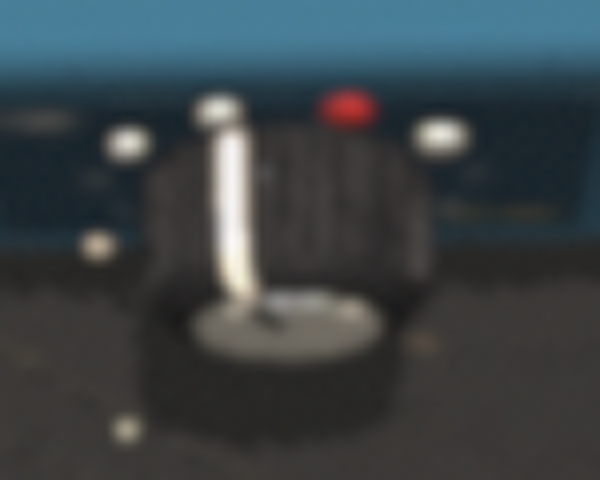

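The white line points at the second notch (0.7) and the red dot is next to it, so one click, about 14 mm of rim, is needed. I'll plan the approach.

```bash
cat >> h.py <<'E'
yaw=.285; f=np.array([np.cos(yaw),np.sin(yaw),0]); g=np.array([f[1],-f[0],0]); kt=np.array([.514,-.145,.056])
E
python3 - <<'E'
from h import *
t=kt+.003*f-.008*g; t[2]=.15
togo(t-.06*f,rot(yaw,35))
E
```

```text
clock 2.9 pos [ 0.4059 -0.1778  0.2299] shift units [ 0.5509 -0.2605  3.2073]
turn units [-0.1239  1.6162  0.0453]
```

Call:
{"api": "servo_tool", "payload": {"series": [[[0.1,-0.05,0.65],[0,0,0]],[[0.1,-0.05,0.65],[0,0,0]],[[0.1,-0.05,0.65],[0,0,0]],[[0.1,-0.05,0.65],[0,0,0]],[[0.1,-0.05,0.65],[0,0,0]],[[0,0,0],[-0.1,0.8,0]],[[0,0,0],[0,0.8,0]],[[0,0,0],[0,0,0]],[[0,0,0],[0,0,0]]]}}

```text
clock: 3.8
tcp_pos: [0.4604, -0.1778, 0.1962]
tcp_rot: [-3.085, -0.537, 0.283]
force: [0.3, 0.8, 0.9]
opening: -0.0
grip_force: 0.0
```

```bash
python3 - <<'E'
from h import *
s,p,r=S(); print(s['joints'],s['force'])
K,T,im=look('w1',dict(knob_center=.036,knob_top=.056,sealer_hinge=.088))
t=kt+.003*f-.008*g; t[2]=.085
togo(t-.02*f,rot(yaw,35))
E
```

```text
[ 1.095   0.4409 -0.7604  2.382  -1.0438  0.1069  0.1938] [0.3069 0.8155 0.9103]
knob_center [309.3 243.6] 0.96 [ 0.5161 -0.1437  0.036 ]
knob_top [307.1 241.5] 0.75 [ 0.513 -0.144  0.056]
sealer_hinge [395.4 173.4] 0.81 [ 0.5865 -0.2031  0.088 ]
clock 4.0 pos [ 0.4608 -0.1763  0.1965] shift units [-0.6721 -0.5473  3.9604]
turn units [-0.5429  0.7066 -0.0018]
```

View pics/w1.png

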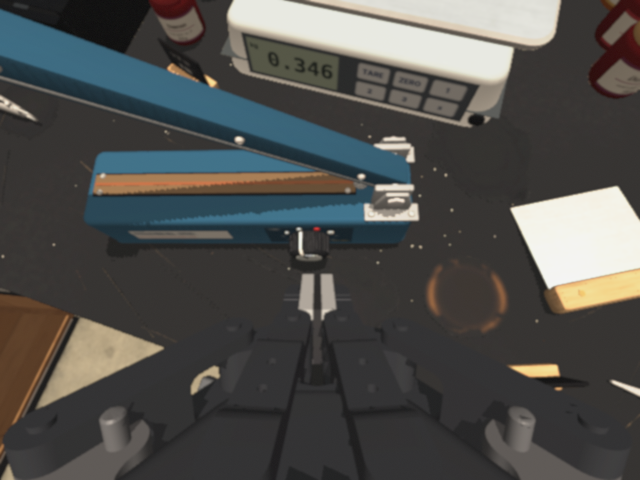

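The wrist view shows the knob at (309, 243), still at the second notch, with the fingertips at (317, 280). Joints 5 and 6 are close to their limits, so I'll ease the lean a little while going in.

Call:
{"api": "servo_tool", "payload": {"series": [[[-0.1,-0.1,0.6],[0,-0.3,0]],[[-0.1,-0.1,0.6],[0,-0.2,0]],[[-0.1,-0.1,0.6],[0,0,0]],[[-0.1,-0.1,0.6],[0,0,0]],[[-0.1,-0.1,0.6],[0,0,0]],[[0,0,0],[0,0,0]],[[0,0,0],[0,0,0]]]}}

```text
clock: 4.7
tcp_pos: [0.4891, -0.167, 0.1427]
tcp_rot: [-3.049, -0.449, 0.29]
force: [-1.3, 0.9, -0.3]
opening: -0.0001
grip_force: 0.0
```

```bash
python3 - <<'E'
from h import *
s,p,r=S(); print(s['joints'],s['force'])
t=kt+.003*f-.008*g; t[2]=.075
togo(t,rot(yaw,30))
E
```

```text
[ 0.8394  0.5218 -0.543   2.3364 -1.0447  0.1065  0.1654] [-1.2716  0.9272 -0.2965]
clock 4.7 pos [ 0.4891 -0.167   0.1427] shift units [ 0.0183 -0.4958  2.5692]
turn units [-0.9068  0.7171  0.0103]
```

Call:
{"api": "servo_tool", "payload": {"series": [[[0,-0.05,0],[-0.2,0.2,0]],[[0,-0.05,0],[-0.2,0.2,0]],[[0,-0.05,0],[-0.2,0.2,0]],[[0,-0.05,0],[-0.2,0.2,0]],[[0,-0.05,0],[-0.2,0.2,0]],[[0,-0.05,0],[-0.2,0.2,0]]]}}

```text
clock: 5.3
tcp_pos: [0.4972, -0.1848, 0.1923]
tcp_rot: [-3.117, -0.519, 0.286]
force: [-0.4, 0.3, 0.1]
opening: -0.0001
grip_force: 0.0
```

```bash
python3 - <<'E'
from h import *
s,p,r=S(); print(s['joints'],s['force'])
t=kt+.003*f-.008*g; t[2]=.075
togo(t,rot(yaw,30))
E
```

```text
[ 0.9364  0.4404 -0.6235  2.3292 -1.0447  0.1065  0.1555] [-0.4352  0.3239  0.0891]
clock 5.3 pos [ 0.4972 -0.1848  0.1923] shift units [-1.0623 -1.287   3.9289]
turn units [-0.2368  0.0409  0.0053]
```

```bash
cat > kin.py <<'E'
import numpy as np, itertools
from scipy.spatial.transform import Rotation as R
from scipy.optimize import least_squares
D=[([1.0823,.6002,-.0025,1.6002,.0018,.9429,-.0798],[.2899,-.664,.2304],[-3.14,.0002,.4118]),
([1.0091,.2554,-.5791,2.4126,-.7217,.2534,-.1414],[.4026,-.1808,.2291],[-3.129,-.4423,.2805]),
([1.095,.4409,-.7604,2.382,-1.0438,.1069,.1938],[.4604,-.1778,.1962],[-3.085,-.537,.283]),
([.8394,.5218,-.543,2.3364,-1.0447,.1065,.1654],[.4891,-.167,.1427],[-3.049,-.449,.29]),
([.9364,.4404,-.6235,2.3292,-1.0447,.1065,.1555],[.4972,-.1848,.1923],[-3.117,-.519,.286])]
AX='zyzyzyz'
def fk(q,s,c,o):
    r=R.identity(); p=np.array([0,0,0.])
    for i in range(7):
        r=r*R.from_euler(AX[i],s[i]*q[i]+(c if i==6 else 0)); p=p+r.apply(o[3*i:3*i+3])
    return p,r
if __name__=='__main__':
    best=[]
    for s in itertools.product([1,-1],repeat=7):
        for c in np.arange(4)*np.pi/2:
            e=sum((R.from_euler('xyz',d[2]).inv()*fk(d[0],s,c,np.zeros(21))[1]).magnitude() for d in D)
            best.append((e,s,c))
    best.sort(key=lambda b:b[0]); print(best[:4])
    s,c=best[0][1:]
    def fun(o):
        e=np.concatenate([fk(d[0],s,c,o)[0]-d[1] for d in D])*1000
        w=np.tile([1,1,.05],7); return np.r_[e,o*w*10]
    z=np.zeros(21); z[[2,8,14,20]]=.3
    sol=least_squares(fun,z); print(np.round(sol.x.reshape(7,3),3),np.abs(sol.fun[:15]).max())
    np.savez('kin.npz',s=s,c=c,o=sol.x)
E
python3 kin.py
```

```text
[(0.0014073950426687846, (-1, 1, -1, 1, -1, 1, -1), np.float64(1.5707963267948966)), (1.4717655512203747, (-1, 1, -1, 1, -1, 1, 1), np.float64(1.5707963267948966)), (2.523598999538595, (-1, 1, -1, 1, 1, 1, 1), np.float64(3.141592653589793)), (2.5393448494000133, (-1, -1, 1, -1, 1, -1, 1), np.float64(1.5707963267948966))]
[[-0.001 -0.014  0.281]
 [-0.001 -0.014  0.328]
 [-0.003 -0.009  0.328]
 [-0.003 -0.009  0.215]
 [-0.002 -0.005  0.215]
 [-0.003 -0.005  0.172]
 [-0.     0.004  0.172]] 0.013330987408050055
```

```bash
cat > ik.py <<'E'
from kin import *
z=np.load('kin.npz'); s,c,o=z['s'],float(z['c']),z['o']
lo=np.array([-2.57,-.35,-1.29,.11,-1.05,.11,-2.63]);hi=np.array([2.57,1.97,1.29,2.56,4.19,1.86,2.63])
q0=np.array([.9364,.4404,-.6235,2.3292,-1.0,.15,.1555])
def rot(yaw,lean,roll=0): return R.from_euler('xyz',[np.pi,0,yaw])*R.from_euler('y',lean,degrees=True)*R.from_euler('x',roll,degrees=True)
def ik(p,r,q0=q0,m=.03):
    best=None
    for st in [q0,np.array([.3,.4,0,2.3,0,.2,0]),np.array([.0,.6,.5,2.3,1,.5,0]),np.array([0,.6,.5,2.3,3,.5,0])]:
        def fun(q):
            a,b=fk(q,s,c,o); return np.r_[(a-p)*1000,(r.inv()*b).as_rotvec()*300,(q-q0)*.02]
        sol=least_squares(fun,np.clip(st,lo+m+.001,hi-m-.001),bounds=(lo+m,hi-m))
        e=np.abs(sol.fun[:6]).max()
        if best is None or e<best[0]-.3: best=(e,sol.x)
    return best
if __name__=='__main__':
    np.set_printoptions(precision=3,suppress=True)
    f=np.array([np.cos(.285),np.sin(.285),0])
    for L in (0,10,15,20,25,30):
        for y in (.285,.285-.5,.285+.5):
            e,q=ik(np.array([.517,-.144,.07]),rot(y,L)); print(L,round(y,2),round(e,2),q)
E
python3 ik.py
```

```text
0 0.28 0.0 [-0.063  0.651  0.337  2.17  -0.54   0.401 -0.572]
0 -0.22 0.0 [-0.121  0.669  0.432  2.166 -0.661  0.436 -0.947]
0 0.78 0.0 [ 0.003  0.636  0.238  2.173 -0.395  0.372 -0.22 ]
10 0.28 0.0 [ 0.158  0.605  0.083  2.268 -0.847  0.176 -0.234]
10 -0.22 0.0 [ 0.001  0.613  0.23   2.288 -1.02   0.147 -0.603]
10 0.78 0.0 [ 0.271  0.613 -0.019  2.222 -0.575  0.258  0.023]
15 0.28 0.0 [ 0.84   0.759 -0.878  2.323  1.554  0.438 -2.588]
15 -0.22 1.22 [0.03  0.611 0.219 2.348 4.16  0.14  0.52 ]
15 0.78 0.0 [ 0.433  0.621 -0.181  2.242 -0.664  0.203  0.152]
20 0.28 0.0 [ 0.451  0.62  -0.197  2.355  3.732  0.14   1.565]
20 -0.22 0.0 [ 0.605  0.682 -0.628  2.422  2.086  0.46   2.6  ]
20 0.78 0.0 [ 0.605  0.649 -0.359  2.259 -0.738  0.147  0.27 ]
25 0.28 0.0 [ 0.744  0.7   -0.574  2.417  2.754  0.276  2.6  ]
25 -0.22 0.0 [ 0.722  0.771 -0.841  2.484  2.16   0.693  2.533]
25 0.78 1.19 [ 0.726  0.682 -0.456  2.266 -1.02   0.14   0.607]
30 0.28 0.0 [ 0.849  0.763 -0.69   2.464  2.811  0.407  2.6  ]
30 -0.22 3.9 [ 0.843  0.928 -1.119  2.53   2.109  0.985  2.6  ]
30 0.78 6.68 [ 0.86   0.73  -0.579  2.261 -1.02   0.14   0.664]
```

```bash
python3 - <<'E'
from ik import *
np.set_printoptions(precision=2,suppress=True)
yw=.285; f=np.array([np.cos(yw),np.sin(yw),0]); g=np.array([f[1],-f[0],0])
p=np.array([.514,-.145,.06])-.003*f
for L in (10,15,20,25):
    for k in (45,90,135,180,-90,-135):
        r=R.from_rotvec(g*np.radians(L))*R.from_euler('xyz',[np.pi,0,yw+np.radians(k)])
        a=r.apply([0,0,1]); 
        if a@f<0: r=R.from_rotvec(-g*np.radians(L))*R.from_euler('xyz',[np.pi,0,yw+np.radians(k)])
        e,q=ik(p,r,m=.06); print(L,k,round(e,2),q,'marg',np.minimum(q-lo,hi-q).min())
E
```

```text
10 45 0.0 [ 0.52  0.65 -0.4   2.31  1.14  0.17 -1.41] marg 0.06000000000000104
10 90 0.0 [ 0.52  0.65 -0.4   2.3   1.13  0.17 -0.61] marg 0.06000000000000001
10 135 0.0 [ 0.52  0.65 -0.4   2.3   1.09  0.17  0.21] marg 0.06000000000000018
10 180 0.0 [ 0.52  0.65 -0.39  2.29  1.05  0.17  1.04] marg 0.06000000000000001
10 -90 0.0 [ 0.16  0.62  0.1   2.27 -0.99  0.18 -1.65] marg 0.060000000000000164
10 -135 0.0 [ 0.16  0.63  0.11  2.27 -0.99  0.18 -2.43] marg 0.060000000000000164
15 45 0.0 [ 0.9   0.83 -0.98  2.34  1.61  0.54 -1.84] marg 0.21975330993148612
15 90 0.0 [ 0.89  0.81 -0.95  2.34  1.61  0.51 -1.06] marg 0.22068376955818447
15 135 0.0 [ 0.87  0.79 -0.9   2.33  1.61  0.46 -0.26] marg 0.22552354063549718
15 180 0.0 [ 0.84  0.77 -0.84  2.33  1.61  0.42  0.52] marg 0.23086990009844222
15 -90 0.0 [ 0.77  0.73 -0.73  2.33  1.63  0.34  2.06] marg 0.22543346464180997
15 -135 0.0 [ 0.81  0.75 -0.79  2.33  1.61  0.37  1.3 ] marg 0.2330171076691152
20 45 0.0 [ 1.04  0.98 -1.23  2.39  1.75  0.75 -1.94] marg 0.06000000000000161
20 90 0.0 [ 1.04  0.97 -1.21  2.39  1.75  0.72 -1.15] marg 0.08206187457127156
20 135 0.0 [ 1.03  0.94 -1.15  2.38  1.77  0.67 -0.37] marg 0.13630134666583693
20 180 0.0 [ 1.    0.9  -1.09  2.38  1.79  0.6   0.4 ] marg 0.18476048613715523
20 -90 0.0 [ 0.92  0.82 -0.95  2.38  1.86  0.48  1.88] marg 0.184229189880587
20 -135 0.0 [ 0.97  0.86 -1.02  2.37  1.81  0.54  1.15] marg 0.18721745762761532
25 45 0.0 [ 1.08  1.01 -1.23  2.44  1.94  0.74 -2.07] marg 0.060000000000000275
25 90 0.0 [ 1.09  1.01 -1.23  2.44  1.93  0.74 -1.27] marg 0.06000000006227291
25 135 0.0 [ 1.09  1.01 -1.23  2.43  1.93  0.73 -0.47] marg 0.060000747522017894
25 180 0.0 [ 1.09  1.01 -1.23  2.42  1.92  0.73  0.32] marg 0.06000018704684695
25 -90 0.0 [ 1.02  0.92 -1.09  2.42  2.02  0.6   1.78] marg 0.13680254823744997
25 -135 0.0 [ 1.06  0.97 -1.17  2.42  1.95  0.67  1.07] marg 0.11941322116127395
```

Call:
{"api": "servo_tool", "payload": {"series": [[[0,0,0],[0,-1,0]],[[0,0,0],[0,-1,0]],[[0,0,0],[0,0,-1]],[[0,0,0],[0,0,-1]],[[0,0,0],[0,0,-1]],[[0,0,0],[0,0,-1]],[[0,0,0],[0,0,-1]],[[0,0,0],[0,0,-1]],[[0,0,0],[0,0,-1]],[[0,0,0],[0,0,-1]],[[0,0,0],[0,0,-1]],[[0,0,0],[0,0,-1]]]}}

```text
clock: 6.5
tcp_pos: [0.4985, -0.183, 0.1845]
tcp_rot: [2.783, -0.231, 1.391]
force: [1.1, 0.4, 0.1]
opening: 0.0001
grip_force: 0.0
```

```bash
cat >> h.py <<'E'
def rot2(lean): return R.from_rotvec(-g*np.radians(lean))*R.from_euler('xyz',[np.pi,0,yaw+np.pi]) 
E
python3 - <<'E'
from h import *
print(rot2(15).apply([0,0,1])@f)
s,p,r=S(); print(s['joints'],s['force'],r.apply([0,0,1])@np.c_[f,g,[0,0,1]])
togo(kt-.03*f+[0,0,.1],rot2(17))
E
```

```text
-0.2588190451025209
[ 0.7937  0.4245 -0.4904  2.2862 -0.5048  0.1792  0.6348] [1.0725 0.3853 0.0545] [ 0.4101 -0.0344 -0.9114]
clock 6.5 pos [ 0.4985 -0.183   0.1845] shift units [ 0.6495 -0.9697  0.8412]
turn units [  7.2814   3.815  -18.7844]
```

Call:
{"api": "servo_tool", "payload": {"series": [[[0,0,0],[0,0,-1]],[[0,0,0],[0,0,-1]],[[0,0,0],[0,0,-1]],[[0,0,0],[0,0,-1]],[[0,0,0],[0,0,-1]],[[0,0,0],[0,0,-1]],[[0,0,0],[0,0,-1]],[[0,0,0],[0,0,-1]],[[0,0,0],[0,0,-1]],[[0,0,0],[0,0,-1]],[[0,0,0],[0,0,-1]],[[0,0,0],[0,0,-1]],[[0,0,0],[0,0,-1]],[[0,0,0],[0,0,-1]],[[0,0,0],[0,0,-1]],[[0,0,0],[0,0,-1]],[[0,0,0],[0,0,-1]],[[0,0,0],[0,0,-1]]]}}

```text
clock: 8.3
tcp_pos: [0.4985, -0.1831, 0.1844]
tcp_rot: [3.019, 0.407, -3.075]
force: [0.4, -0.3, 0.0]
opening: 0.0001
grip_force: 0.0
```

```bash
sed -i 's/from_rotvec(-g\*/from_rotvec(g*/' h.py
python3 - <<'E'
from h import *
print(rot2(15).apply([0,0,1])@f)
s,p,r=S(); print(s['joints'],s['force'],r.apply([0,0,1])@np.c_[f,g,[0,0,1]])
togo(kt-.03*f+[0,0,.1],rot2(17))
E
```

```text
0.25881904510252074
[ 0.9982  0.4849 -0.7803  2.2752  0.3594  0.1846  1.6559] [ 0.4317 -0.2583  0.0339] [ 0.4099 -0.0342 -0.9115]
clock 8.3 pos [ 0.4985 -0.1831  0.1844] shift units [0.7193 0.9194 0.8411]
turn units [ 0.4456  1.1651 -1.8871]
```

Call:
{"api": "servo_tool", "payload": {"series": [[[0.35,0.45,0.2],[0.2,0.6,-0.95]],[[0.35,0.45,0.2],[0.2,0.6,-0.95]],[[0,0,0.4],[0,0,0]],[[0,0,0.4],[0,0,0]],[[0,0,0.4],[0,0,0]],[[0,0,0],[0,0,0]],[[0,0,0],[0,0,0]]]}}

```text
clock: 9.0
tcp_pos: [0.4892, -0.1537, 0.1333]
tcp_rot: [3.135, 0.293, -2.859]
force: [0.7, 0.5, -0.3]
opening: -0.0002
grip_force: 0.0
```

```bash
python3 - <<'E'
from h import *
s,p,r=S(); print(s['joints'],s['force'],r.apply([0,0,1])@np.c_[f,g,[0,0,1]])
K,T,im=look('w2',dict(knob_center=.036,knob_top=.056,sealer_hinge=.088,bag_sealer=0))
print(wproj(K,T,p))
togo(kt-.03*f+[0,0,.05],rot2(17))
E
```

```text
[ 0.6572  0.496  -0.4914  2.3187  0.5399  0.1447  1.575 ] [ 0.6563  0.5291 -0.3102] [ 0.2887 -0.0063 -0.9574]
knob_center [321.4 233.4] 0.62 [ 0.5136 -0.1423  0.036 ]
knob_top [319.2 250.5] 0.79 [ 0.5161 -0.1435  0.056 ]
sealer_hinge [214.8 335.5] 0.94 [ 0.5862 -0.2007  0.088 ]
bag_sealer [409.5 252.7] 0.7 [ 0.532  -0.0508  0.    ]
[316.8751 293.3761]
clock 9.25 pos [ 0.4892 -0.1543  0.1336] shift units [0.3816 0.0599 0.8447]
turn units [ 0.0528 -0.029  -0.028 ]
```

View pics/w2.png

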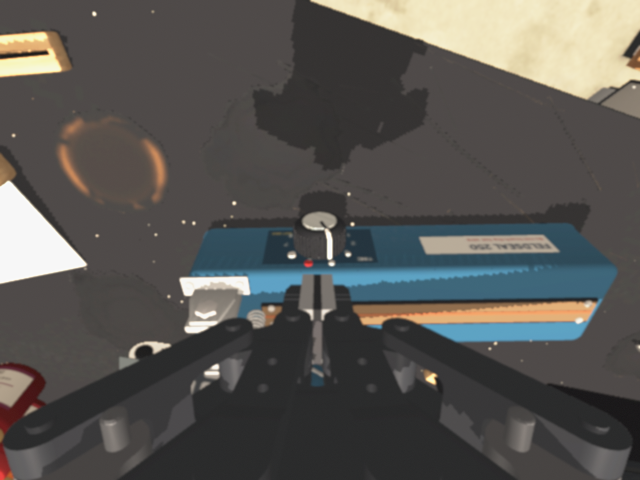

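The knob shows at (320, 240) in this flipped view, its line at the white dot next to the red one (308, 263). The camera is now on the robot's side. I'll move in over the rim.

```bash
sed -i 's/kt=np.array(\[.514,-.145,.056\])/kt=np.array([.515,-.144,.056])/' h.py
python3 - <<'E'
from h import *
togo(kt-.003*f-.008*g+[0,0,.012],rot2(17))
print(rot2(17).inv().apply(np.array([[0,0,-1],g,f]))/.03*.001)
E
```

```text
clock 9.25 pos [ 0.4892 -0.1543  0.1336] shift units [-0.1519  0.3425  2.3312]
turn units [ 0.0528 -0.029  -0.028 ]
[[ 0.0097 -0.      0.0319]
 [ 0.     -0.0333 -0.    ]
 [-0.0319 -0.      0.0097]]
```

Call:
{"api": "servo_tool", "payload": {"series": [[[-0.04,0.08,0.5],[0,0,0]],[[-0.04,0.08,0.5],[0,0,0]],[[-0.04,0.08,0.5],[0,0,0]],[[-0.04,0.1,0.4],[0,0,0]],[[0,0,0.4],[0,0,0]],[[0,0,0],[0,0,0]],[[0,0,0],[0,0,0]]]}}

```text
clock: 9.95
tcp_pos: [0.5031, -0.1429, 0.0845]
tcp_rot: [3.137, 0.288, -2.859]
force: [-0.2, -0.9, 0.0]
opening: 0.0
grip_force: 0.0
```

```bash
python3 - <<'E'
from h import *
s,p,r=S(); print(s['joints'],s['force'],r.apply([0,0,1])@np.c_[f,g,[0,0,1]])
togo(kt-.003*f-.008*g+[0,0,.0015],rot2(17))
E
```

```text
[ 0.5958  0.6003 -0.4702  2.3324  1.5049  0.1147  0.5956] [-0.1879 -0.8527  0.0072] [ 0.2838 -0.0042 -0.9589]
clock 9.95 pos [ 0.5031 -0.1429  0.0845] shift units [-0.003   0.1178  0.9392]
turn units [ 0.0402 -0.0855 -0.0245]
```

Call:
{"api": "servo_tool", "payload": {"series": [[[0,0.06,0.25],[0,0,0]],[[0,0.06,0.25],[0,0,0]],[[0,0,0.2],[0,0,0]],[[0,0,0],[0,0,0]],[[0,0,0],[0,0,0]],[[0,0,0],[0,0,0]]]}}

```text
clock: 10.55
tcp_pos: [0.508, -0.1378, 0.0648]
tcp_rot: [3.137, 0.288, -2.859]
force: [-0.7, -0.7, -0.1]
opening: -0.0002
grip_force: 0.0
```

```bash
python3 - <<'E'
from h import *
s,p,r=S(); print(s['joints'],s['force'],r.apply([0,0,1])@np.c_[f,g,[0,0,1]])
togo(kt-.003*f-.008*g+[0,0,.0015],rot2(17))
E
```

```text
[ 0.6569  0.6676 -0.5862  2.3324  1.7276  0.2108  0.3716] [-0.6839 -0.6873 -0.0684] [ 0.2842 -0.0034 -0.9588]
clock 10.55 pos [ 0.508  -0.1378  0.0648] shift units [0.006  0.0026 0.251 ]
turn units [ 0.0324 -0.0813 -0.0224]
```

Call:
{"api": "servo_tool", "payload": {"series": [[[0.02,0,0.06],[0,0,0]],[[0.02,0,0.06],[0,0,0]],[[0.02,0,0.06],[0,0,0]],[[0,0,0],[0,0,0]],[[0,0,0],[0,0,0]]]}}

```text
clock: 11.05
tcp_pos: [0.5078, -0.1376, 0.0584]
tcp_rot: [3.137, 0.288, -2.859]
force: [-0.7, 0.7, 0.6]
opening: 0.0003
grip_force: 0.0
```

Call:
{"api": "servo_tool", "payload": {"series": [[[0.01,0,0.03],[0,0,0]],[[0,0,0],[0,0,0]],[[0,0,0],[0,0,0]]]}}

```text
clock: 11.35
tcp_pos: [0.5079, -0.1376, 0.0576]
tcp_rot: [3.137, 0.288, -2.859]
force: [-0.2, 1.1, -0.2]
opening: 0.0001
grip_force: 0.0
```

Call:
{"api": "servo_tool", "payload": {"series": [[[0.01,0,0.03],[0,0,0]],[[0,0,0],[0,0,0]],[[0,0,0],[0,0,0]]]}}

```text
clock: 11.65
tcp_pos: [0.508, -0.1376, 0.0568]
tcp_rot: [3.137, 0.289, -2.859]
force: [0.3, -0.1, 3.4]
opening: 0.0002
grip_force: 1.8
```

Call:
{"api": "servo_tool", "payload": {"series": [[[0.01,0,0.025],[0,0,0]],[[0,0,0],[0,0,0]],[[0,0,0],[0,0,0]]]}}

```text
clock: 11.95
tcp_pos: [0.5081, -0.1375, 0.0563]
tcp_rot: [3.137, 0.289, -2.858]
force: [-1.8, 0.0, 10.6]
opening: -0.0003
grip_force: 4.8
```

Call:
{"api": "servo_tool", "payload": {"series": [[[0,-0.07,0],[0,0,0]],[[0,-0.07,0],[0,0,0]],[[0,-0.07,0],[0,0,0]],[[0,0,0],[0,0,0]]]}}

```text
clock: 12.35
tcp_pos: [0.5099, -0.1431, 0.0566]
tcp_rot: [3.137, 0.29, -2.858]
force: [-3.5, -0.2, 14.0]
opening: 0.0001
grip_force: 7.4
```

Call:
{"api": "servo_tool", "payload": {"series": [[[0,-0.07,0],[0,0,0]],[[0,-0.07,0],[0,0,0]],[[0,-0.07,0],[0,0,0]],[[0,0,0],[0,0,0]]]}}

```text
clock: 12.75
tcp_pos: [0.5118, -0.1504, 0.0565]
tcp_rot: [3.139, 0.289, -2.859]
force: [-0.9, -3.6, 10.3]
opening: -0.0001
grip_force: 5.7
```

```bash
python3 - <<'E'
from h import *
look('w3',dict(knob_top=.056))
s,p,r=S();print(s['force'],(p-kt)@np.c_[f,g,[0,0,1]])
im=cv2.imread('pics/w3.png'); cv2.imwrite('pics/w3c.png',cv2.resize(im[215:315,260:380],None,fx=5,fy=5,interpolation=cv2.INTER_CUBIC))
E
```

```text
[-1.6452 -2.6031 11.19  ] [-0.0049  0.0055  0.0004]
```

View pics/w3c.png

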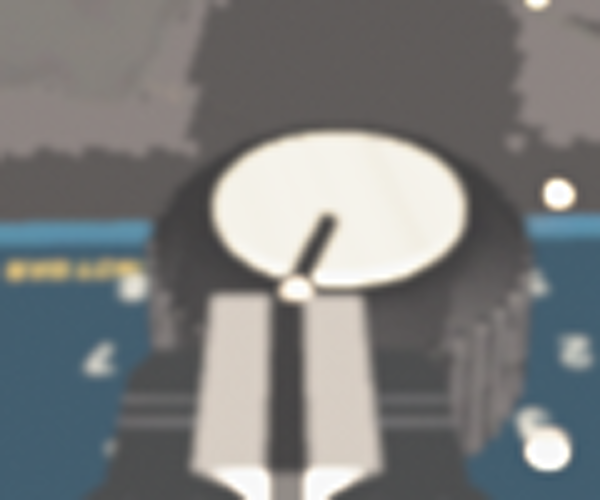

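The crop shows the face line running from (330, 215) down to (298, 288), about 17° clockwise of the top, so the knob is almost at the red-dot notch. I'll lift off and check.

Call:
{"api": "servo_tool", "payload": {"series": [[[-0.03,0,-0.1],[0,0,0]],[[-0.06,0,-0.2],[0,0,0]],[[-0.1,0,-0.4],[0,0,0]],[[-0.2,0,-0.8],[0,0,0]],[[0,0,-1],[0,0,0]],[[0,0,0],[0,0,0]],[[0,0,0],[0,0,0]],[[0,0,0],[0,0,0]],[[0,0,0],[0,0,0]]]}}

```text
clock: 13.75
tcp_pos: [0.5026, -0.1537, 0.1177]
tcp_rot: [3.14, 0.287, -2.859]
force: [-0.5, 0.6, 1.0]
opening: -0.0002
grip_force: 0.0
```

```bash
python3 - <<'E'
from h import *
K,T,im=look('w4',dict(knob_top=.056,sealer_hinge=.088,handle_top=.275))
s,p,r=S();print(s['joints'],s['force'],p)
u,v=np.round(wproj(K,T,kt)).astype(int); print(u,v)
cv2.imwrite('pics/w4c.png',cv2.resize(im[v-40:v+40,u-50:u+50],None,fx=6,fy=6,interpolation=cv2.INTER_CUBIC))
bot.capture('scene');bot.capture('top')
a=bot.mark_of('scene','handle_top')[0];b=bot.mark_of('top','handle_top')[0];print(a,b,tri('scene',a['xy'],'top',b['xy']))
E
```

```text
knob_top [324.4 245.6] 0.73 [ 0.5143 -0.1451  0.056 ]
handle_top [328.3 248.6] 0.34 [ 0.3775 -0.1921  0.275 ]
[ 0.759   0.5725 -0.6684  2.2959  1.0652  0.2346  1.045 ] [-0.0737  0.0226  0.5719] [ 0.5027 -0.1535  0.118 ]
326 247
{'xy': [312.7, 282.5], 'p': 0.32} {'xy': [264.4, 258.8], 'p': 0.8} (array([0.484 , 0.0432, 0.0851]), np.float64(0.07417407978650745))
```

View pics/w4c.png

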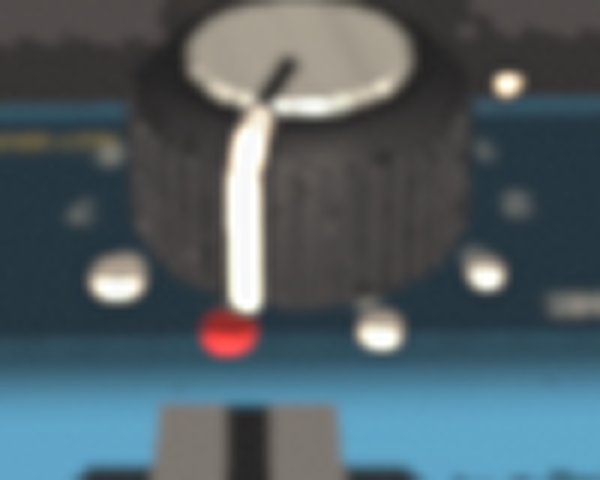

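The white line now points at the red dot: line end at (245, 305), dot at (230, 333) in the crop, finger clear. Next is the handle.

```bash
python3 - <<'E'
from ik import ik,lo,hi,fk,s as sg,c,o
from h import *
q=S()[0]['joints']; print(fk(q,sg,c,o)[0]-S()[1])
h=np.array([.587,-.2025,.088])
for L in (0,8,15):
  qq=q
  for ph,dz in ((.64,.06),(.64,0),(.34,0),(.037,0)):
    p=h+.321*(np.cos(ph)*-g+np.sin(ph)*np.array([0,0,1]))+[0,0,dz]
    e,x=ik(p,rot2(L),q0=qq); qq=x; print(L,p,round(e,2),x,np.minimum(x-lo,hi-x).min())
a=bot.spot_in('top','handle_top')[:2];print(a)
togo(kt-.03*f+[0,0,.29],rot2(10))
E
```

```text
[0.0135 0.0048 0.0074]
0 [0.5146 0.0446 0.3397] 0.0 [ 0.583   0.3957 -1.0628  1.8891  0.3907  1.085   1.2209] 0.2271732523550667
0 [0.5146 0.0446 0.2797] 0.0 [ 0.5308  0.4536 -1.0132  1.9772  0.4689  0.9663  1.142 ] 0.2767980870049651
0 [0.5019 0.0879 0.195 ] 0.0 [ 0.3565  0.5363 -0.9117  2.0989  0.6045  0.7905  0.9227] 0.3782788287635437
0 [0.4968 0.1053 0.0999] 0.0 [ 0.1971  0.6513 -0.7473  2.1957  0.8193  0.599   0.6939] 0.3643498285740825
8 [0.5146 0.0446 0.3397] 0.0 [ 0.6869  0.3392 -1.1249  1.9822  0.4112  0.9052  1.2229] 0.16509702984455443
8 [0.5146 0.0446 0.2797] 0.0 [ 0.6039  0.3981 -1.0475  2.0741  0.5172  0.7823  1.1154] 0.24253047445075482
8 [0.5019 0.0879 0.195 ] 0.0 [ 0.3676  0.4763 -0.8844  2.2038  0.7236  0.5997  0.8213] 0.3562201888780381
8 [0.4968 0.1053 0.0999] 0.0 [ 0.1555  0.5995 -0.6591  2.3081  1.1147  0.4113  0.4153] 0.2519407777395193
15 [0.5146 0.0446 0.3397] 0.0 [ 0.7855  0.2935 -1.181   2.0669  0.4335  0.7365  1.2207] 0.10897490260605625
15 [0.5146 0.0446 0.2797] 0.0 [ 0.6583  0.3508 -1.0597  2.1624  0.5773  0.6074  1.075 ] 0.23033917540450433
15 [0.5019 0.0879 0.195 ] 0.0 [ 0.3377  0.4228 -0.806   2.3002  0.9103  0.417   0.652 ] 0.2597655325367354
15 [0.4968 0.1053 0.0999] 0.0 [ 0.3035  0.6652 -0.8864  2.3946  1.5922  0.5265 -0.056 ] 0.16539033220634236
[{'xy': [309.7, 247.2], 'p': 0.62}]
clock 14.2 pos [ 0.5027 -0.1538  0.1183] shift units [-1.6585  0.2054 -7.4227]
turn units [ 0.0039  1.0802 -0.0241]
```

Call:
{"api": "servo_tool", "payload": {"series": [[[-0.15,0,-0.75],[0,0,0]],[[-0.15,0,-0.75],[0,0,0]],[[-0.15,0,-0.75],[0,0,0]],[[-0.15,0,-0.75],[0,0,0]],[[-0.15,0,-0.75],[0,0,0]],[[-0.15,0,-0.75],[0,0,0]],[[-0.15,0,-0.75],[0,0,0]],[[-0.15,0,-0.75],[0,0,0]],[[-0.15,0,-0.75],[0,0,0]],[[-0.15,0,-0.75],[0,0,0]],[[0,0,0],[0,0.8,0]],[[0,0,0],[0,0.7,0]],[[0,0,0],[0,0,0]]]}}

```text
clock: 15.5
tcp_pos: [0.4842, -0.1592, 0.3476]
tcp_rot: [3.141, 0.131, -2.858]
force: [-0.1, 0.2, -0.3]
opening: 0.0001
grip_force: 0.0
```

```bash
python3 - <<'E'
from h import *
h=np.array([.587,-.2025,.088])
p=h+.321*(np.cos(.64)*-g+np.sin(.64)*np.array([0,0,1]))+[0,0,.06]
s=S()[0]; print(s['joints'],s['force'])
togo(p-.07*f,rot2(8)); togo(p,rot2(8))
E
```

```text
[ 1.1569  0.3474 -1.1733  1.9611  0.3478  0.9401  1.6887] [-0.1015  0.165  -0.2816]
clock 15.5 pos [ 0.4842 -0.1592  0.3476] shift units [-0.502   6.2338  0.3346]
turn units [ 0.002  -0.0792 -0.011 ]
clock 15.5 pos [ 0.4842 -0.1592  0.3476] shift units [-2.8152  6.2364  0.6401]
turn units [ 0.002  -0.0792 -0.011 ]
```

Call:
{"api": "servo_tool", "payload": {"series": [[[-0.06,0.78,0],[0,0,0]],[[-0.06,0.78,0],[0,0,0]],[[-0.06,0.78,0],[0,0,0]],[[-0.06,0.78,0],[0,0,0]],[[-0.06,0.78,0],[0,0,0]],[[-0.06,0.78,0],[0,0,0]],[[-0.06,0.78,0],[0,0,0]],[[-0.06,0.78,0],[0,0,0]],[[0,0,0],[0,0,0]],[[0,0,0],[0,0,0]]]}}

```text
clock: 16.5
tcp_pos: [0.4434, 0.0248, 0.3488]
tcp_rot: [-3.141, 0.131, -2.857]
force: [0.3, -0.8, 0.2]
opening: -0.0003
grip_force: 0.0
```

```bash
python3 - <<'E'
from h import *
h=np.array([.587,-.2025,.088])
p=h+.321*(np.cos(.64)*-g+np.sin(.64)*np.array([0,0,1]))
s=S()[0]; print(s['joints'],s['force'])
K,T,im=look('w5',dict(handle_top=.28,knob_top=.056,sealer_hinge=.088))
print(p,wproj(K,T,p),wproj(K,T,s['tcp_pos']))
togo(p+[0,0,.03],rot2(8))
E
```

```text
[ 0.8956  0.2024 -1.2173  2.0844  0.2527  0.8691  1.4005] [ 0.2967 -0.7781  0.2338]
knob_top [178.2 183.8] 0.89 [ 0.513  -0.1439  0.056 ]
sealer_hinge [120.2 234.1] 0.72 [ 0.5888 -0.1963  0.088 ]
sealer_hinge [178.9 184. ] 0.35 [ 0.5016 -0.1322  0.088 ]
[0.5146 0.0446 0.2797] [315.4648 327.5684] [316.9291 293.6886]
clock 16.7 pos [0.4443 0.0232 0.3488] shift units [-2.259   0.032   1.6101]
turn units [ 0.0052 -0.0874 -0.0362]
```

View pics/w5.png

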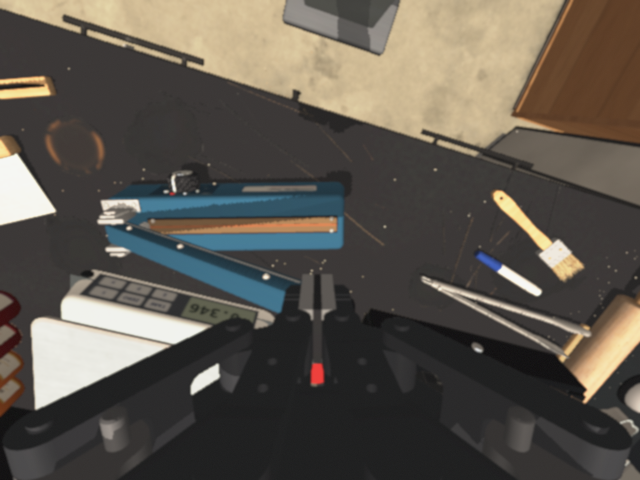

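The wrist view shows the raised blue arm running from the hinge at (120, 235) to under the fingertips at (300, 295), with the handle hidden behind the fingers. I'll cross-check the handle position.

```bash
python3 - <<'E'
from h import *
for xy in([266.3,255.1],[264.4,258.8]): print(onz('top',xy,.276))
print(onz('scene',[286.2,209.5],.276))
h=np.array([.587,-.2025,.088]); K,T=wcam(); Z=np.array([0,0,1.])
for th in (.58,.62,.66):
  for d in (.2,.27):
    for n in (-.01,.012):
      print(th,d,n,[wproj(K,T,h+d*(np.cos(th)*-g+np.sin(th)*Z)+n*(np.sin(th)*g+np.cos(th)*Z)+w*f).round() for w in(-.0135,.0135)])
im=cv2.imread('pics/w5.png').astype(int)
for x in (230,260,285): print(x,[(y,*im[y,x]) for y in range(256,330,4)])
E
```

```text
[0.5125 0.0466 0.276 ]
[0.5038 0.0511 0.276 ]
[0.5155 0.0527 0.276 ]
0.58 0.2 -0.01 [array([232., 257.]), array([234., 281.])]
0.58 0.2 0.012 [array([214., 266.]), array([217., 291.])]
0.58 0.27 -0.01 [array([288., 277.]), array([289., 303.])]
0.58 0.27 0.012 [array([272., 288.]), array([273., 315.])]
0.62 0.2 -0.01 [array([226., 261.]), array([229., 285.])]
0.62 0.2 0.012 [array([207., 270.]), array([210., 295.])]
0.62 0.27 -0.01 [array([280., 282.]), array([282., 309.])]
0.62 0.27 0.012 [array([262., 294.]), array([264., 321.])]
0.66 0.2 -0.01 [array([219., 264.]), array([222., 288.])]
0.66 0.2 0.012 [array([199., 273.]), array([203., 298.])]
0.66 0.27 -0.01 [array([272., 288.]), array([274., 315.])]
0.66 0.27 0.012 [array([252., 300.]), array([254., 328.])]
230 [(256, np.int64(59), np.int64(58), np.int64(56)), (260, np.int64(69), np.int64(65), np.int64(58)), (264, np.int64(66), np.int64(56), np.int64(36)), (268, np.int64(72), np.int64(61), np.int64(38)), (272, np.int64(124), np.int64(103), np.int64(61)), (276, np.int64(137), np.int64(114), np.int64(66)), (280, np.int64(137), np.in
[... 1817 characters left out ...]
np.int64(60)), (276, np.int64(83), np.int64(87), np.int64(87)), (280, np.int64(60), np.int64(52), np.int64(34)), (284, np.int64(67), np.int64(57), np.int64(37)), (288, np.int64(71), np.int64(60), np.int64(38)), (292, np.int64(78), np.int64(67), np.int64(44)), (296, np.int64(56), np.int64(50), np.int64(41)), (300, np.int64(43), np.int64(42), np.int64(40)), (304, np.int64(33), np.int64(32), np.int64(32)), (308, np.int64(32), np.int64(32), np.int64(32)), (312, np.int64(33), np.int64(33), np.int64(32)), (316, np.int64(36), np.int64(35), np.int64(36)), (320, np.int64(34), np.int64(34), np.int64(32)), (324, np.int64(33), np.int64(34), np.int64(32)), (328, np.int64(33), np.int64(33), np.int64(33))]
```

```bash
cat >> h.py <<'E'
hg=np.array([.5855,-.2025,.088]); Z=np.array([0,0,1.])
def arc(ph): return hg+.321*(np.cos(ph)*-g+np.sin(ph)*Z)
E
python3 - <<'E'
from h import *
togo(arc(.617)+[0,0,.025],rot2(8))
r=rot2(8).inv(); ph=np.linspace(.617,.037,13)
P=[arc(a)+Z*.008*np.tan(max(a-.037,0)) for a in ph]; print(P[0],P[-1])
print(np.array([r.apply(P[i+1]-P[i])/.03 for i in range(12)]))
E
```

```text
clock 16.7 pos [0.4443 0.0232 0.3488] shift units [-2.1632  0.1902  1.9666]
turn units [ 0.0052 -0.0874 -0.0362]
[0.5119 0.0488 0.279 ] [0.4953 0.1053 0.0999]
[[0.0622 0.2889 0.4424]
 [0.0639 0.2679 0.4547]
 [0.0655 0.2462 0.4662]
 [0.067  0.2239 0.4768]
 [0.0684 0.2011 0.4864]
 [0.0696 0.1779 0.4949]
 [0.0706 0.1542 0.5025]
 [0.0715 0.1302 0.509 ]
 [0.0723 0.1059 0.5144]
 [0.0729 0.0813 0.5187]
 [0.0733 0.0565 0.5219]
 [0.0736 0.0316 0.5239]]
```

Move forward over the handle first, then down.

Call:
{"api": "servo_tool", "payload": {"series": [[[-0.54,0.05,0],[0,0,0]],[[-0.54,0.05,0],[0,0,0]],[[-0.54,0.05,0],[0,0,0]],[[-0.54,0.05,0],[0,0,0]],[[0,0,0.5],[0,0,0]],[[0,0,0.5],[0,0,0]],[[0,0,0.5],[0,0,0]],[[0,0,0.4],[0,0,0]],[[0,0,0],[0,0,0]],[[0,0,0],[0,0,0]]]}}

```text
clock: 17.7
tcp_pos: [0.5113, 0.0498, 0.3007]
tcp_rot: [3.14, 0.13, -2.859]
force: [-0.4, -0.6, -0.4]
opening: 0.0002
grip_force: 0.0
```

```bash
python3 - <<'E'
from h import *
s=S()[0]; print(s['joints'],s['force']); togo(arc(.617)+[0,0,.005],rot2(8))
E
```

```text
[ 0.622   0.3718 -1.0733  2.0358  0.4625  0.8404  1.1561] [-0.3931 -0.6416 -0.4402]
clock 17.7 pos [0.5113 0.0498 0.3007] shift units [ 0.0857 -0.0397  0.728 ]
turn units [ 0.0088 -0.0909 -0.0205]
```

Call:
{"api": "servo_tool", "payload": {"series": [[[0.02,0,0.2],[0,0,0]],[[0.02,0,0.2],[0,0,0]],[[0.02,0,0.15],[0,0,0]],[[0.02,0,0.1],[0,0,0]],[[0.01,0,0.1],[0,0,0]],[[0,0,0],[0,0,0]],[[0,0,0],[0,0,0]]]}}

```text
clock: 18.4
tcp_pos: [0.5119, 0.0498, 0.2783]
tcp_rot: [3.141, 0.131, -2.859]
force: [0.1, 1.1, 0.7]
opening: 0.0002
grip_force: 0.2
```

Call:
{"api": "servo_tool", "payload": {"series": [[[0.06,0.29,0.44],[0,0,0]],[[0,0,0],[0,0,0]],[[0,0,0],[0,0,0]]]}}

```text
clock: 18.7
tcp_pos: [0.5091, 0.0581, 0.265]
tcp_rot: [3.141, 0.13, -2.859]
force: [-0.0, -0.5, 0.7]
opening: -0.0001
grip_force: 0.0
```

Call:
{"api": "servo_tool", "payload": {"series": [[[0.06,0.27,0.45],[0,0,0]],[[0.07,0.25,0.47],[0,0,0]],[[0.07,0.22,0.48],[0,0,0]],[[0,0,0],[0,0,0]],[[0,0,0],[0,0,0]]]}}

```text
clock: 19.2
tcp_pos: [0.5027, 0.0793, 0.2229]
tcp_rot: [3.141, 0.13, -2.859]
force: [-1.7, -1.1, 1.6]
opening: 0.0002
grip_force: 0.4
```

```bash
python3 - <<'E'
from h import *
s,p,r=S(); print(s['joints'],s['force']); 
K,T,im=look('w6',dict(handle_top=.23,knob_top=.056))
sc=bot.capture('scene'); cv2.imwrite('pics/s6.png',cv2.resize(sc[170:320,220:420],None,fx=4,fy=4,interpolation=cv2.INTER_CUBIC))
d=p-hg; print('rad',np.hypot(d@-g,d[2]),'ang',np.arctan2(d[2],d@-g),'f',d@f)
E
```

```text
[ 0.4367  0.448  -0.9494  2.1465  0.6257  0.6842  0.9305] [-1.7369 -1.0617  1.6286]
knob_top [ 70.4 137.5] 0.85 [ 0.5122 -0.1421  0.056 ]
rad 0.3231852575665364 ang 0.43074743812849203 f -0.00024050587305998739
```

View pics/s6.png

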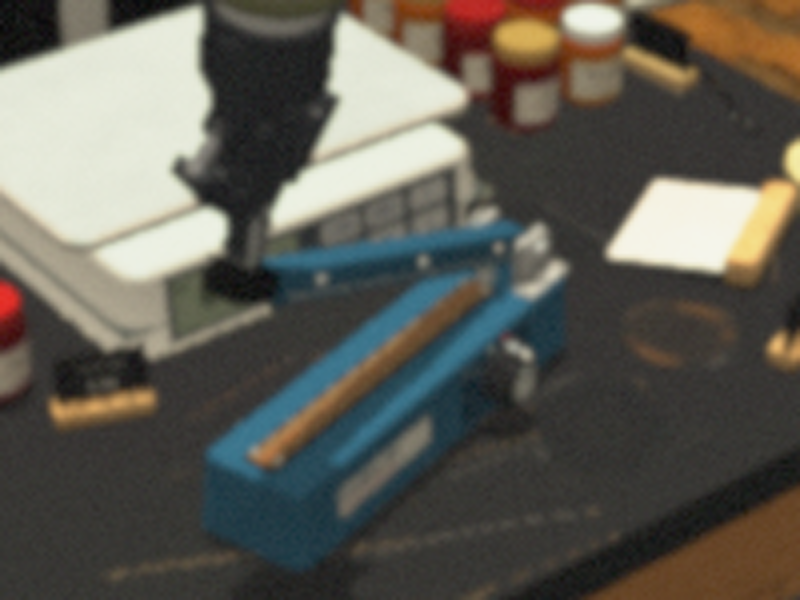

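The crop shows the fingertips on the dark handle at (245, 275), with the arm already part way down. I'll continue along the arc.

Call:
{"api": "servo_tool", "payload": {"series": [[[0.07,0.2,0.49],[0,0,0]],[[0.07,0.18,0.49],[0,0,0]],[[0.07,0.15,0.5],[0,0,0]],[[0.07,0.13,0.5],[0,0,0]],[[0.07,0.1,0.5],[0,0,0]],[[0.07,0.08,0.5],[0,0,0]],[[0,0,0],[0,0,0]],[[0,0,0],[0,0,0]]]}}

```text
clock: 20.2
tcp_pos: [0.4952, 0.1034, 0.1328]
tcp_rot: [3.141, 0.131, -2.859]
force: [0.9, -0.4, 3.3]
opening: -0.0002
grip_force: 1.2
```

```bash
python3 - <<'E'
from h import *
s,p,r=S(); print(s['joints'],s['force']); d=p-hg; print('rad',np.hypot(d@-g,d[2]),'ang',np.arctan2(d[2],d@-g),'f',d@f); togo(arc(.037),rot2(8))
E
```

```text
[ 0.2088  0.5502 -0.7418  2.248   0.889   0.4973  0.6242] [ 0.8727 -0.4355  3.3229]
rad 0.32210464889484064 ang 0.1395410109933428 f -0.0006332085820730388
clock 20.2 pos [0.4952 0.1034 0.1328] shift units [0.1227 0.0594 1.0909]
turn units [ 0.0044 -0.0816 -0.0243]
```

Call:
{"api": "servo_tool", "payload": {"series": [[[0.05,0.03,0.4],[0,0,0]],[[0.04,0.02,0.3],[0,0,0]],[[0.02,0.01,0.2],[0,0,0]],[[0,0,0],[0,0,0]],[[0,0,0],[0,0,0]],[[0,0,0],[0,0,0]]]}}

```text
clock: 20.8
tcp_pos: [0.4948, 0.1055, 0.1057]
tcp_rot: [3.14, 0.132, -2.859]
force: [-0.9, 2.0, 4.6]
opening: -0.0001
grip_force: 2.2
```

Call:
{"api": "servo_tool", "payload": {"series": [[[0.01,0,0.06],[0,0,0]],[[0,0,0],[0,0,0]],[[0,0,0],[0,0,0]]]}}

```text
clock: 21.1
tcp_pos: [0.4948, 0.1055, 0.1038]
tcp_rot: [3.14, 0.132, -2.859]
force: [-0.1, 2.7, 4.7]
opening: 0.0002
grip_force: 2.5
```

Call:
{"api": "servo_tool", "payload": {"series": [[[0.01,0,0.05],[0,0,0]],[[0,0,0],[0,0,0]],[[0,0,0],[0,0,0]]]}}

```text
clock: 21.4
tcp_pos: [0.4948, 0.1056, 0.1021]
tcp_rot: [3.14, 0.132, -2.859]
force: [0.6, 2.9, 5.3]
opening: -0.0
grip_force: 2.4
```

Call:
{"api": "servo_tool", "payload": {"series": [[[0,0,0.04],[0,0,0]],[[0,0,0],[0,0,0]],[[0,0,0],[0,0,0]]]}}

```text
clock: 21.7
tcp_pos: [0.4948, 0.1056, 0.101]
tcp_rot: [3.14, 0.132, -2.859]
force: [-0.8, 3.5, 6.1]
opening: -0.0001
grip_force: 3.3
```

Call:
{"api": "servo_tool", "payload": {"series": [[[0,0,0.03],[0,0,0]],[[0,0,0],[0,0,0]],[[0,0,0],[0,0,0]]]}}

```text
clock: 22.0
tcp_pos: [0.4948, 0.1057, 0.1003]
tcp_rot: [3.14, 0.132, -2.859]
force: [-1.8, 3.5, 11.2]
opening: 0.0002
grip_force: 5.5
```

Call:
{"api": "servo_tool", "payload": {"series": [[[0,0,0.03],[0,0,0]],[[0,0,0],[0,0,0]],[[0,0,0],[0,0,0]]]}}

```text
clock: 22.3
tcp_pos: [0.4948, 0.1057, 0.0996]
tcp_rot: [3.141, 0.132, -2.859]
force: [-2.9, 2.2, 15.4]
opening: 0.0001
grip_force: 7.7
```

Call:
{"api": "servo_tool", "payload": {"series": [[[0,0,0],[0,0,0]],[[0,0,0],[0,0,0]],[[0,0,0],[0,0,0]],[[0,0,0],[0,0,0]],[[0,0,0],[0,0,0]]]}}

```text
clock: 22.8
tcp_pos: [0.4948, 0.1057, 0.0996]
tcp_rot: [3.141, 0.132, -2.859]
force: [-3.5, 2.1, 15.2]
opening: -0.0002
grip_force: 7.7
```

```bash
python3 - <<'E'
from h import *
s,p,r=S(); print(p,s['force'],s['qd'].round(3)); print(bot.hand_in())
E
```

```text
[0.4948 0.1057 0.0996] [-3.5395  2.0595 15.2003] [ 0.    -0.002 -0.001 -0.002 -0.001  0.001 -0.   ]
the job is handed in; nothing more can be done
None
```

I rolled the knob one click to the red dot, confirmed by camera with the finger off, then pressed the sealer's arm down to its stop and handed in at 22.8 s still holding it with about 15 N; no verdict came back.

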